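Set the pouch guide to its spacer and hold it closed

TASK

Two pouch guide units are screwed to the packing bench; work on the one whose gap between stop and white guide plate is wide enough for the black plastic spacer block, and do not disturb the guide of the narrow one or the other things on the bench. First take the locating pin from its rack and push it fully home through the hole in that unit's stop flange, then stand the spacer upright on the base in the middle of the gap, and then slide the guide plate up so that the spacer is pinched flush between guide plate and stop. Finish while still holding the guide pressed firmly (about 10 N) against the spacer, so that a colleague can tighten the clamp: do not let go at the end.

Things in the scene. Friction and masses are not known exactly. Their poses are not given: they have to be found in the camera images.
- unit_wide: the guide unit with the WIDE gap (30 to 36 mm at the start): dark steel base plate 160 x 76 x 16 mm, fixed (origin: centre of its underside; x along the unit towards its stop). Upright stop plate with inner face at x = +20 mm; facing it a white guide plate; both 10 mm thick, 60 mm wide (y), from 16 to 58 mm above the bench. Gap floor: 16 mm above the bench
- unit_narrow: the other guide unit, built the same, its gap only 12 to 18 mm at the start, so that the spacer does not enter: same base plate, origin and axes; its guide is to be left as it is
- hole_wide (a point): centre of the 14 mm hole through the stop flange of the wide unit, at the flange's top face (24 mm above the bench, x = +50 mm in the unit's frame; the flange is x = 30 to 70 mm, behind the stop plate); below the 8 mm flange the hole goes on, 13 mm wide, through the 16 mm base plate
- knob_wide (a point): middle of the steel knob on the wide unit's guide: 20 mm diameter, upright, 40 mm tall, from 36 to 76 mm above the bench, 26 mm behind (-x) the rear face of the guide plate, on a carriage 42 mm long, 44 mm wide, top 36 mm above the bench, fixed to the plate. To be gripped from above or pushed towards the stop.
- knob_narrow (a point): the same point on the narrow unit's guide, not to be moved more than 8 mm
- guide_wide (a joint): how far the wide unit's guide has slid towards its stop, m: the gap is 40 mm minus this value (with the stop at 0); friction about 1.5 N, so it stays where it is left; 0.016 = pinching the spacer
- stop_wide (a joint): how far the wide unit's stop has slid away from the guide, m: 0 at the start (holes aligned); slides at about 1 N, up to 0.020 when not pinned; with the pin in, about 4 mm of play
- pin_rack: grey plastic block 60 x 90 x 28 mm with two holes, fixed to the bench, holding the pin upright in its hole at y = +20 mm (the other hole is empty); origin: centre of its underside
- pin_knob (a point): middle of the 40 mm tall, 22 mm diameter steel knob of the locating pin (80 g). The knob's underside lies 20 mm below this point; in the rack it rests on the rack's top, 28 mm above the bench
- pin_tip (a point): lower end of the pin's shank: 10 mm diameter, 23 mm long below the knob, end chamfered; lies 43 mm below pin_knob
- spacer: the black plastic spacer (about 110 g), standing on the bench: lower block 24 mm (x) x 50 mm (y) x 44 mm tall, and on it a grip tab 24 mm (x) x 30 mm (y), 30 mm tall, flush with the block's x faces; 74 mm tall in all. Origin: centre of its underside; its 24 mm thickness (x) goes along the gap
- spacer_mid (a point): centre of the spacer, 37 mm above its underside, on its upright axis
- jar: bystander: glass jar with white cap, 52 mm diameter, 75 mm tall
- carton: bystander: cardboard carton 45 x 80 x 50 mm
- tin: bystander: flat aluminium tin, 60 mm diameter, 35 mm tall
- calculator: bystander: black pocket calculator 120 x 75 x 12 mm
- cup: bystander: steel cup, 72 mm diameter, 80 mm tall
There are look-alikes about, which are no part of the job. What is shaped like the unit_wide but yellow is not meant.

How it is judged (in metres and radians):
On the way, in this order (a step that is already met when the one before it is completed fails the run):
1. the pin is fully home through the flange hole of the wide unit (z of pin_tip in the frame of hole_wide below -0.018 m and horizontal distance between pin_tip and hole_wide below 0.006 m and angle between pin_tip's own z axis and vertical below 0.2 rad), for 0.2 s.
2. the spacer stands on the base in the gap of the wide unit (z of spacer_mid in the frame of unit_wide between 0.049 and 0.0565 m and x of spacer_mid in the frame of unit_wide between -0.012 and 0.016 m and y of spacer_mid in the frame of unit_wide between -0.015 and 0.015 m), for 0.2 s.
At the end, for the whole second after the job is handed in: pin home in the wide unit (tip 18 mm or more below flange top); spacer upright on the base in that gap, within 15 mm of the middle and 0.06 rad of square; stop given less than 6 mm; robot, off the spacer, holds the guide: guide on spacer and spacer on stop each over 3 N (all of step 1 and all of step 2 and value of joint stop_wide below 0.006 m and angle between the x axis of spacer and the x axis of unit_wide, either way round below 0.06 rad and angle between spacer's own z axis and vertical below 0.06 rad and contact force between guide_wide and spacer above 3 N and contact force between spacer and stop_wide above 3 N and contact force between any of the fingers, the arm and guide_wide above 2 N and contact force between the fingers and spacer below 0.5 N); the arm keeps its last pose, push and grip.
It fails at once if the guide of the narrow unit is moved by more than 8 mm (distance of knob_narrow from where it was at the start of the episode above 0.008 m).
It fails at once if a bystander is displaced by more than 30 mm (distance of any of jar, carton, tin, calculator, cup from where it was at the start of the episode above 0.03 m).
It also fails if it takes over 72 s, if anything falls off the work surface, if the arm or the gripper's body presses on something with over 40 N, if the wrist force passes 120 N, or if a joint passes its speed limit or range.

ROBOT

A 6-joint arm with a two-finger parallel gripper is mounted at the origin on the work surface. World frame = base frame: x ahead of the robot, y to its left, z up, the work surface at z = 0. Lengths are in m, angles in degrees, forces in N, time in s.
With the tool pointing down it reaches from about 0.4 to 0.825 m from the base axis. Payload 7 kg.
Tool frame: the origin (TCP) lies between the finger pads; the fingertips stand 25 mm ahead of it and the grasp point (between the pads) lies 6 mm ahead of it; z points along the fingers, y is the line along which they close (so a half turn about z gives the same grasp; the last joint's range is limited). The gripper opens to 88 mm and grips with 3 to 60 N. Pads are 19 mm wide; open, the fingers measure 130 mm over their backs; the gripper's body (78 mm by 193 mm) begins 47 mm behind the grasp point.
Start: joints at [-57.806, 20.546, 0.682, 0, -70.136, -16.507], TCP at [0.182, -0.65, 0.218] pointing down, gripper open.
Joint ranges: [-176.03, 176.03], [-82.01, 121.73], [-58.28, 71.71], [-173.87, 95.51], [-174.79, -0.11], [-173.66, 173.66]. Speed limits (degrees/s): [136.94, 136.94, 172.46, 180, 180, 180].

INTERFACE

Orientations are given as [roll, pitch, yaw] about the fixed x, y, z axes, in that order (R = Rz(yaw) Ry(pitch) Rx(roll)).
In Python, from plant import r gives the robot as it stands.
- The arm moves only by the shell command python3 -m crank 'ROWS' [FORCE]. ROWS is JSON, a list of rows, each a list of 3 entries, a list of its own where there are three numbers: the turn, a rotation vector about the tool's x, y, z in degrees, then the shift along the tool's x, y, z in cm, then the closure, from -1 (fully open) to 1 (shut). In form: [[[wx, wy, wz], [dx, dy, dz], fingers], ...]. A call has 1 to 8 rows; each row shifts and turns the commanded pose from where the row before left it, along the tool's axes as they then stand; what a row does not reach is not made up. A row lasts 1/10 s, in which the tool goes at most 50 mm and 8.59 degrees, less where a joint would pass 70% of its speed; a pose out of reach is approached as far as the arm can. A call with a gripper value outside its range is refused whole. The fingers move at their own pace and stop on an object; FORCE is the grip in N (left out, the last holds). Time passes only in rows, so rows that do not move let the fingers close. It gives the time, the measured TCP pose, the force, the opening and the grip force at its end, in the units of the state.
- r.get_state(): the state, without advancing time (a new reading comes with each control period).
- r.capture(name): name is "scene" or "top"; returns a dict with "color" (400x640x3 uint8, red, green, blue), "range_z" (400x640 float32, m along the optical axis (not along the pixel's ray), 0 where there is no reading), "intrinsics" (3x3 intrinsics, pixels), "k1" (the pictures are not rectified: a ray, as slopes to the right and down, at radius r is drawn at 1 + k1 r^2 times it, then the intrinsics apply), "world_from_camera" (4x4, takes a point from camera to world coordinates). Camera axes: x right, y down, z forward; pixel columns grow to the right and rows downward; lengths in m; the calibration is good to about 2 mm. A picture is of the moment at which its call begins.
- r.close_job(): hands the job in; it is judged then, once.
The state is a dict: "time_s": time; "joints": joint angles; "qd": joint speeds; "joint_torque": joint torques, N m; "tcp_pos": TCP position; "eef_rot": TCP orientation; "contact_force": force on the tool from outside, world axes, zero at the start; "moment": the same for the moment, N m; "gripper_width": finger opening in m; "gripper_force": force on a finger pad.
Only numpy, scipy, OpenCV 4.12 (cv2) and the standard library are available. Lean on these libraries where they do the work, as an engineer would, in place of code of your own. Each camera call takes 0.05 s, during which the arm holds its last target. There are 200 camera calls.

## Working session

There is one attempt and no reset: what is moved stays moved. The work goes in short steps, Python scripts to look and compute and a shell command to move; the robot and the scene stay as the last step left them, time stands still between calls to the robot, and variables do not carry over. Pictures are saved under pics/ and viewed, at most 10 in all, crops included, and the job is handed in when it is done.

```bash
ls; mkdir -p pics
cat > h.py <<'E'
import numpy as np, cv2
from plant import r
def cloud(c):
    K=c["intrinsics"];h,w=c["range_z"].shape
    u,v=np.meshgrid(np.arange(w),np.arange(h))
    x=(u-K[0,2])/K[0,0];y=(v-K[1,2])/K[1,1]
    a,b=x.copy(),y.copy()
    for _ in range(10):
        s=1+c["k1"]*(a*a+b*b);a=x/s;b=y/s
    z=c["range_z"];T=np.array(c["world_from_camera"])
    P=np.stack([a*z,b*z,z],-1)@T[:3,:3].T+T[:3,3]
    R=np.stack([a,b,np.ones_like(a)],-1)@T[:3,:3].T
    return P,R,T[:3,3]
def onplane(R,o,u,v,z):
    d=R[int(v),int(u)];return o+d*(z-o[2])/d[2]
E
python3 - <<'E'
from h import *
for n in("scene","top"):
    c=r.capture(n);cv2.imwrite(f"pics/{n}0.png",c["color"][:,:,::-1]);P,R,o=cloud(c)
    print(n,o,c["k1"],(c["range_z"]>0).mean())
    np.savez(n+"0.npz",P=P,R=R,o=o,col=c["color"])
s=r.get_state();print(s)
E
```

```text
pics
scene [1.16039645 0.47358068 0.92557645] -0.08160775651545844 0.995921875
top [0.24912399 0.03313011 1.53943487] -0.0654099892753626 0.99616796875
{'time_s': 0.1, 'joints': array([-5.78069850e+01,  2.05847963e+01,  6.38817061e-01, -1.63836104e-02,
       -7.01361186e+01, -1.65079147e+01]), 'qd': array([ 0.01458949, -0.16772566,  0.11717196,  0.10409814,  0.1272737 ,
        0.01002186]), 'joint_torque': array([-1.88704427e-03, -5.84162915e+01,  2.93749988e+01,  7.01548800e+00,
        1.01368886e-02, -6.72695614e-05]), 'tcp_pos': array([ 0.1823394 , -0.64943616,  0.21684769]), 'eef_rot': array([ 1.79916909e+02, -8.56210083e-03, -1.64320472e+02]), 'contact_force': array([-0.53606477,  0.72533014,  0.01291485]), 'moment': array([-0.02756774,  0.03466675,  0.01779634]), 'gripper_force': 0.0, 'gripper_width': 0.08738012841491398}
```

View pics/scene0.png

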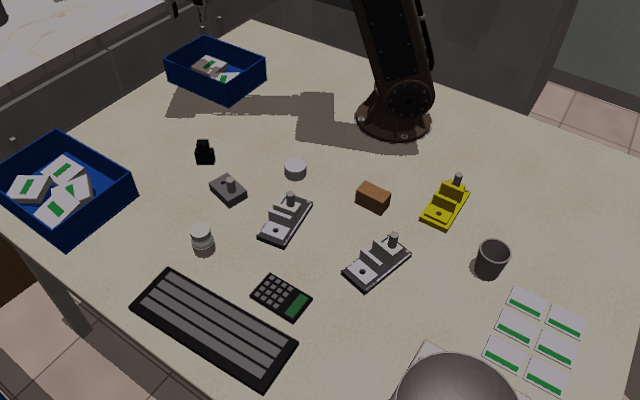

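View pics/top0.png

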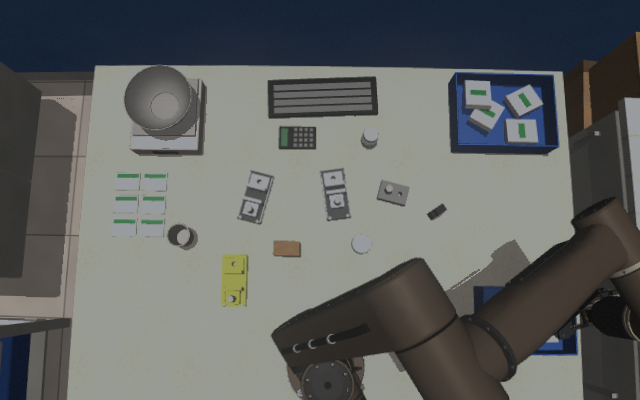

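Scene and top show unit A at top-px (255,197), unit B at (335,195), a yellow look-alike at (234,280), the pin rack at (393,193) with the knob near (389,188), and the black spacer at (437,212). The two candidates for the wide unit are A and B. I'll decide between them by gap, using one close crop.

```bash
cat > m.py <<'E'
from h import *
# metric orthographic point analysis
def pts(d,box,z0,z1):
    P=d["P"].reshape(-1,3);u=(P[:,0]>box[0])&(P[:,0]<box[1])&(P[:,1]>box[2])&(P[:,1]<box[3])&(P[:,2]>z0)&(P[:,2]<z1)
    return P[u],d["col"].reshape(-1,3)[u]
E
python3 - <<'E'
from h import *
t=np.load("top0.npz");s=np.load("scene0.npz")
for u,v in [(255,197),(335,195),(393,193),(389,188),(437,212),(361,244),(287,248),(370,137),(180,236),(297,137)]:print((u,v),t["P"][v,u].round(3))
for u,v in [(285,220),(377,262),(230,185),(205,155)]:print("s",(u,v),s["P"][v,u].round(3))
a=cv2.resize(s["col"][185:300,240:420],None,fx=4.4,fy=4.4,interpolation=cv2.INTER_CUBIC)
b=cv2.resize(t["col"][160:230,230:450],None,fx=3.6,fy=3.6,interpolation=cv2.INTER_CUBIC)[:94*3]
h=np.zeros((a.shape[0]+b.shape[0],800,3),np.uint8);h[:a.shape[0],:a.shape[1]]=a;h[a.shape[0]:,:b.shape[1]]=b
h=cv2.resize(h,None,fx=.76,fy=.76) if h.shape[0]>600 else h
print(h.shape);cv2.imwrite("pics/crop1.png",h[:,:,::-1])
E
```

```text
(255, 197) [0.52  0.231 0.012]
(335, 195) [ 0.525 -0.022  0.037]
(393, 193) [ 0.535 -0.205  0.031]
(389, 188) [ 0.544 -0.187  0.065]
(437, 212) [ 0.471 -0.332  0.073]
(361, 244) [ 0.373 -0.104  0.036]
(287, 248) [0.357 0.123 0.046]
(370, 137) [ 0.704 -0.129  0.074]
(180, 236) [0.392 0.465 0.008]
(297, 137) [0.719 0.101 0.012]
s (285, 220) [ 0.561 -0.003  0.047]
s (377, 262) [0.551 0.242 0.057]
s (230, 185) [ 0.551 -0.183  0.055]
s (205, 155) [1.16  0.474 0.926]
(576, 608, 3)
```

View pics/crop1.png

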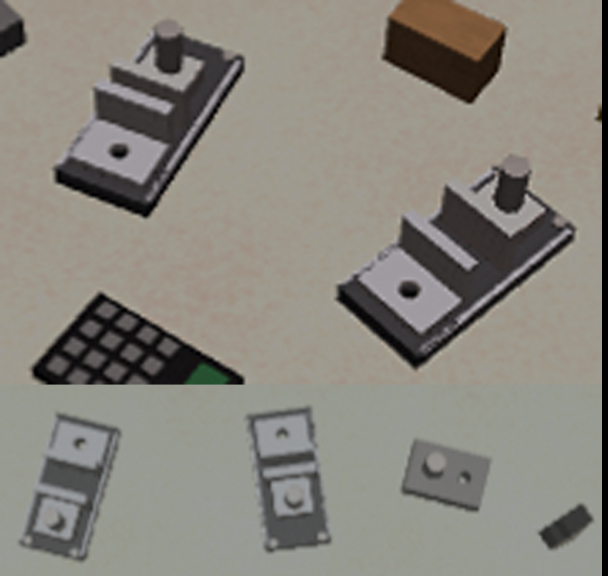

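The crop shows unit A (scene px 377,262; top 255,197) has the wide gap. Unit B (285,220) is narrow, and the yellow unit is excluded. Next I measure.

Run:
```python
from m import *
t=np.load("top0.npz");s=np.load("scene0.npz")
def rect(p):
    (c,sz,a)=cv2.minAreaRect((p[:,:2]*1000).astype(np.float32));return np.round(c,1),np.round(sz,1),round(a,1)
A=(.42,.66,.17,.32);pr=(.48,.60,-.26,-.14);sp=(.42,.53,-.39,-.28)
for n,d in(("top",t),("scene",s)):
    print(n,"table z",np.median(pts(d,(.6,.66,0,.08),-.02,.02)[0][:,2]))
    for nm,b,z0,z1 in(("unit",A,.005,.09),("platetops",A,.052,.062),("knob",A,.069,.085),("flange",A,.021,.028),("rack",pr,.022,.033),("pinknob",pr,.06,.08),("rackall",pr,.006,.033),("spall",sp,.006,.09),("sptop",sp,.068,.08)):
        p,c=pts(d,b,z0,z1)
        if len(p)>3:print(nm,len(p),rect(p),"mean",p.mean(0).round(4))
# hole: dark pixels on flange, top view
for n,d,(u0,u1,v0,v1) in(("top",t,(240,275,168,225)),("scene",s,(340,412,230,295))):
    col=d["col"][v0:v1,u0:u1];g=col.mean(2)
    best=[]
    if n=="top":
        print(g[2:20,8:34].astype(int))
```

```text
top table z -0.0005486441030144729
unit 1318 (array([539.7, 244.4]), array([238. , 150.1]), 0.7) mean [0.5193 0.2324 0.0252]
platetops 132 (array([506.3, 235.3]), array([60.7, 87.3]), 77.0) mean [0.5203 0.2315 0.0571]
knob 34 (array([472.6, 242.7]), array([15.6, 19.4]), 0.4) mean [0.4727 0.2434 0.0753]
flange 192 (array([517.8, 230.5]), array([ 71. , 154.2]), 74.9) mean [0.5498 0.2232 0.0241]
rack 437 (array([ 537.8, -205.7]), array([91. , 61.6]), 75.8) mean [ 0.5364 -0.2064  0.0274]
pinknob 41 (array([ 541.8, -186. ]), array([18.9, 20.2]), 73.1) mean [ 0.5424 -0.1865  0.0677]
rackall 521 (array([ 537.4, -203.3]), array([108.3, 107.3]), 2.9) mean [ 0.5351 -0.206   0.0254]
spall 158 (array([ 476.6, -333.9]), array([107.7, 101.6]), 86.8) mean [ 0.4752 -0.3369  0.0502]
sptop 64 (array([ 479.5, -341.8]), array([22.2, 31.4]), 30.1) mean [ 0.4799 -0.3423  0.0737]
scene table z -4.675591876190932e-05
unit 2154 (array([533.5, 265.2]), array([154.3, 171.4]), 76.2) mean [0.5339 0.2336 0.0298]
platetops 287 (array([512. , 232.2]), array([60.6, 85. ]), 75.8) mean [0.5237 0.2307 0.057 ]
knob 60 (
[... 1903 characters left out ...]
55 155 155
  155 156 140 100 106 136 104 130]
 [121 135 156 155 155 155 154 155 145 106  84 132 150 151 153 155 155 155
  155 155 130  92 120 120  96 133]
 [140 147 155 155 155 155 155 155 155 139 122 137 149 153 155 154 155 155
  154 155 111  81 128 108  90 136]
 [155 155 154 154 156 155 154 155 155 155 150 149 153 154 156 155 155 155
  155 149 101  84 130 110 114 144]
 [151 155 154 155 155 155 155 155 155 156 155 155 154 156 156 156 155 155
  155 129  88 103 124 103 133 151]
 [121 130 139 151 155 155 155 154 155 155 155 155 155 155 154 155 155 154
  155 115  79 114 116  97 133 151]
 [ 74  78  97 119 128 129 140 151 155 155 155 155 154 154 156 155 155 148
  144 108  78 111  99 112 143 152]]
```

```bash
cat >> m.py <<'E'
from scipy.spatial.transform import Rotation as Ro
def flange(d):
    # white flange top -> rect on plane z=.024; dark hole inside
    P,col=d["P"],d["col"].mean(2)
    m=((P[...,0]>.50)&(P[...,0]<.62)&(P[...,1]>.17)&(P[...,1]<.28)&(abs(P[...,2]-.024)<.004)&(col>140)).astype(np.uint8)
    n,l,st,ce=cv2.connectedComponentsWithStats(m);k=1+np.argmax(st[1:,4]);m=(l==k).astype(np.uint8)
    cs,_=cv2.findContours(m,cv2.RETR_EXTERNAL,cv2.CHAIN_APPROX_NONE)
    f=np.zeros_like(m);cv2.drawContours(f,[max(cs,key=len)],-1,1,-1)
    f=cv2.erode(f,np.ones((3,3),np.uint8),iterations=2);v,u=np.nonzero(f)
    w=np.clip((145-col[v,u])/80,0,1)
    cv=(w*v).sum()/w.sum();cu=(w*u).sum()/w.sum()
    q=d["R"][v,u];X=d["o"]+q*((.024-d["o"][2])/q[:,2])[:,None]
    v2,u2=np.nonzero(m);q=d["R"][v2,u2];Y=d["o"]+q*((.024-d["o"][2])/q[:,2])[:,None]
    return (w[:,None]*X).sum(0)/w.sum(),(cu,cv),cv2.minAreaRect((Y[:,:2]*1000).astype(np.float32)),w.sum()
def go(x,y,z,yaw=None):
    s=r.get_state();R=Ro.from_euler("xyz",s["eef_rot"],degrees=True)
    print("tcp",s["tcp_pos"].round(4),"rot",s["eef_rot"].round(2),"t",s["time_s"],"F",s["contact_force"].round(1))
    if yaw is not None:
        T=Ro.from_euler("xyz",[180,0,yaw],degrees=True);print("turn deg",(R.inv()*T).as_rotvec(degrees=True).round(1),"shift in NEW axes cm",(T.inv().apply(np.array([x,y,z])-s["tcp_pos"])*100).round(2))
    print("shift cm",(R.inv().apply(np.array([x,y,z])-s["tcp_pos"])*100).round(2))
E
python3 - <<'E'
from m import *
for n in("top","scene"):
    d=np.load(n+"0.npz");print(n,*flange(d))
go(.544,-.187,.14,166)
E
```

```text
top [0.57064299 0.2202156  0.024     ] (np.float64(258.39237451737455), np.float64(180.55550193050195)) ((570.5413818359375, 218.62596130371094), (56.77162170410156, 33.60822677612305), 76.50462341308594) 8.633333333333333
scene [0.57030008 0.21793857 0.024     ] (np.float64(361.93054507020986), np.float64(271.22738940057377)) ((569.994873046875, 217.68350219726562), (58.476531982421875, 38.03388977050781), 75.64712524414062) 27.595833333333335
tcp [ 0.1823 -0.6494  0.2168] rot [ 1.7992e+02 -1.0000e-02 -1.6432e+02] t 0.1 F [-0.5  0.7  0. ]
turn deg [ 0.1 -0.  29.7] shift in NEW axes cm [-23.9   53.62   7.68]
shift cm [-47.32  34.74   7.73]
```

```bash
python3 -m crank '[[[0,0,7.4],[0,0,0],-1],[[0,0,7.4],[0,0,0],-1],[[0,0,7.4],[0,0,0],-1],[[0,0,7.5],[0,0,0],-1],[[0,0,0],[-1.8,4.1,0],-1],[[0,0,0],[-1.8,4.1,0],-1],[[0,0,0],[-1.8,4.1,0],-1],[[0,0,0],[-1.8,4.1,0],-1]]'; python3 -m crank '[[[0,0,0],[-1.8,4.1,0],-1],[[0,0,0],[-1.8,4.1,0],-1],[[0,0,0],[-1.8,4.1,0],-1],[[0,0,0],[-1.8,4.1,0],-1],[[0,0,0],[-1.8,4.1,0.5],-1],[[0,0,0],[-1.8,4.1,1],-1],[[0,0,0],[-1.8,4.1,2],-1],[[0,0,0],[0,0,0],-1]]'
python3 - <<'E'
from m import *
go(.544,-.187,.058,166)
E
```

```text
time_s: 0.9
tcp_pos: [0.2926, -0.5066, 0.2172]
eef_rot: [180.0, -0.0, 166.0]
contact_force: [1.2, -1.0, 0.5]
gripper_width: 0.0874
gripper_force: 0.0
time_s: 1.7
tcp_pos: [0.485, -0.2563, 0.18]
eef_rot: [180.0, -0.2, 166.2]
contact_force: [-0.4, -0.5, -0.9]
gripper_width: 0.0877
gripper_force: 0.0
tcp [ 0.485  -0.2563  0.18  ] rot [179.95  -0.2  166.2 ] t 1.7 F [-0.4 -0.5 -0.9]
turn deg [ 0.  -0.2  0.2] shift in NEW axes cm [-4.05  8.15 12.2 ]
shift cm [-4.12  8.12 12.19]
```

```bash
python3 -m crank '[[[0,0,0],[-2,4,2],-1],[[0,0,0],[-2,4,2],-1],[[0,0,0],[0,0,2],-1],[[0,0,0],[0,0,0],-1],[[0,0,0],[0,0,0],-1],[[0,0,0],[0,0,0],-1]]'
python3 - <<'E'
from m import *
go(.544,-.187,.058,166)
c=r.capture("scene");P,R,o=cloud(c)
cv2.imwrite("pics/s1.png",cv2.resize(c["color"][90:270,160:420],None,fx=3,fy=3)[:,:,::-1])
E
```

```text
time_s: 2.3
tcp_pos: [0.5421, -0.1931, 0.1239]
eef_rot: [-180.0, 0.1, 165.9]
contact_force: [-0.7, -0.1, -0.5]
gripper_width: 0.0878
gripper_force: 0.0
tcp [ 0.5421 -0.1931  0.1239] rot [-1.8000e+02  8.0000e-02  1.6594e+02] t 2.3 F [-0.7 -0.1 -0.5]
turn deg [-0.   0.1 -0.1] shift in NEW axes cm [-0.04  0.64  6.59]
shift cm [-0.03  0.64  6.59]
```

View pics/s1.png

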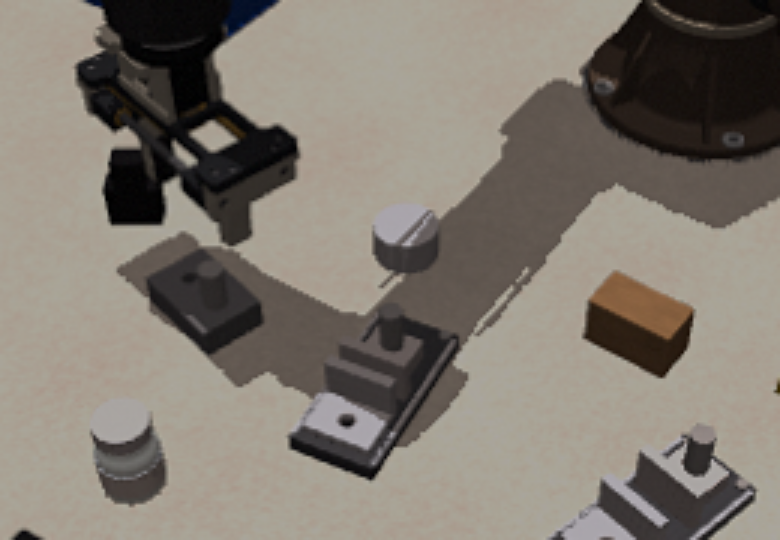

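The open gripper hangs above the rack at about (190,190), with the pin knob at (212,285) between the fingers. I'll descend and grip.

```bash
python3 -m crank '[[[0,0,0],[0,0.6,2],-1],[[0,0,0],[0,0,2],-1],[[0,0,0],[0,0,1.6],-1],[[0,0,0],[0,0,1],-1],[[0,0,0],[0,0,0],-1],[[0,0,0],[0,0,0],-1],[[0,0,0],[0,0,0],0.2]]' 8; python3 -m crank '[[[0,0,0],[0,0,0],0.6],[[0,0,0],[0,0,0],1],[[0,0,0],[0,0,0],1],[[0,0,0],[0,0,0],1],[[0,0,0],[0,0,0],1],[[0,0,0],[0,0,0],1],[[0,0,0],[0,0,0],1],[[0,0,0],[0,0,0],1]]' 8
```

```text
time_s: 3.05
tcp_pos: [0.5442, -0.1867, 0.0578]
eef_rot: [180.0, 0.1, 166.0]
contact_force: [0.1, -0.4, 0.7]
gripper_width: 0.0839
gripper_force: 0.0
time_s: 3.85
tcp_pos: [0.5434, -0.1865, 0.0566]
eef_rot: [-180.0, -0.0, 166.0]
contact_force: [0.1, -0.8, -0.1]
gripper_width: 0.0211
gripper_force: 6.6
```

```bash
python3 -m crank '[[[0,0,0],[0,0,0],1],[[0,0,0],[0,0,0],1],[[0,0,0],[0,0,-1],1],[[0,0,0],[0,0,-2],1],[[0,0,0],[0,0,-3],1],[[0,0,0],[0,0,-3],1],[[0,0,0],[0,0,-1],1],[[0,0,0],[0,0,0],1]]' 25;  python3 - <<'E'
from m import *
go(.5703,.2185,.155,166)
E
```

```text
time_s: 4.65
tcp_pos: [0.5445, -0.1864, 0.1589]
eef_rot: [179.9, 0.2, 166.0]
contact_force: [-0.1, -0.6, -1.6]
gripper_width: 0.0192
gripper_force: 25.0
tcp [ 0.5445 -0.1864  0.1589] rot [179.95   0.22 165.99] t 4.65 F [-0.1 -0.6 -1.6]
turn deg [ 0.1  0.2 -0. ] shift in NEW axes cm [ 7.29 39.92  0.39]
shift cm [ 7.3  39.91  0.4 ]
```

```bash
python3 -m crank '[[[0,0,0],[0.5,3,0],1],[[0,0,0],[0.9,4.5,0],1],[[0,0,0],[0.9,4.5,0],1],[[0,0,0],[0.9,4.5,0],1],[[0,0,0],[0.9,4.5,0],1],[[0,0,0],[0.9,4.5,0],1],[[0,0,0],[0.9,4.5,0],1],[[0,0,0],[0.9,4.5,0],1]]'; python3 -m crank '[[[0,0,0],[0.5,3,1],1],[[0,0,0],[0,2.4,2],1],[[0,0,0],[0,0,1],1],[[0,0,0],[0,0,0],1],[[0,0,0],[0,0,0],1],[[0,0,0],[0,0,0],1]]'
python3 - <<'E'
from m import *
go(.5703,.2185,.12,166)
for n in("scene","top"):
    c=r.capture(n);P,R,o=cloud(c);np.savez(n+"1.npz",P=P,R=R,o=o,col=c["color"])
    if n=="scene":
        cv2.imwrite("pics/s2.png",cv2.resize(c["color"][160:300,310:440],None,fx=4.2,fy=4.2,interpolation=cv2.INTER_CUBIC)[:,:,::-1])
E
```

```text
time_s: 5.45
tcp_pos: [0.5599, 0.1663, 0.1552]
eef_rot: [-179.9, -0.1, 166.0]
contact_force: [1.3, -0.7, -0.1]
gripper_width: 0.02
gripper_force: 25.0
time_s: 6.05
tcp_pos: [0.5695, 0.2176, 0.1172]
eef_rot: [180.0, 0.0, 165.9]
contact_force: [1.2, 1.0, 0.2]
gripper_width: 0.0194
gripper_force: 25.0
tcp [0.5695 0.2176 0.1172] rot [1.7998e+02 3.0000e-02 1.6594e+02] t 6.05 F [1.2 1.  0.2]
turn deg [ 0.   0.  -0.1] shift in NEW axes cm [-0.06  0.1  -0.28]
shift cm [-0.06  0.1  -0.28]
```

View pics/s2.png

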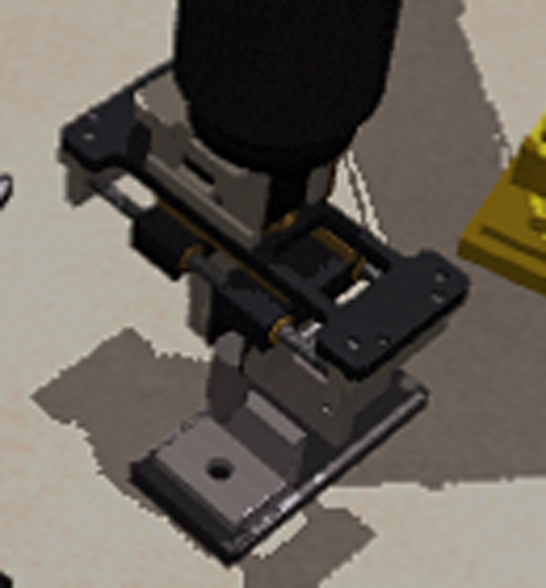

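The gripper is over the wide unit with the hole clearly visible at (218,468). The pin itself isn't obvious, so I'll check depth points near the expected pin.

Run:
```python
from m import *
d=np.load("scene1.npz");P=d["P"];T=np.array([.5695,.2176])
h=np.hypot(P[...,0]-T[0],P[...,1]-T[1])
for z0 in np.arange(.03,.13,.01):
    m=(h<.06)&(P[...,2]>z0)&(P[...,2]<z0+.01)
    v,u=np.nonzero(m)
    if len(v): 
        q=P[m][:,:2]-T;a=np.deg2rad(-14);e=np.c_[q@[np.cos(a),np.sin(a)],q@[-np.sin(a),np.cos(a)]]*1000
        print(round(z0,2),len(v),"u",u.min(),u.max(),"v",v.min(),v.max(),"unit x",e[:,0].min().round(),e[:,0].max().round(),"unit y",e[:,1].min().round(),e[:,1].max().round())
c=r.capture("scene")
K=c["intrinsics"];W=np.linalg.inv(np.array(c["world_from_camera"]))
for z in(.117,.092,.111,.087,.064,.024):
    q=W@np.array([*T,z,1]);x,y=q[0]/q[2],q[1]/q[2];s=1+c["k1"]*(x*x+y*y);print(z,K[0,0]*x*s+K[0,2],K[1,1]*y*s+K[1,2])
print(flange(dict(np.load("scene1.npz"))))
# current rack look
s=np.load("scene1.npz");p,_=pts(s,(.48,.60,-.26,-.14),.035,.08);print("rack knob pts",len(p),p.mean(0) if len(p) else "")
```

```text
0.03 48 u 359 382 v 255 272 unit x -59.0 -18.0 unit y -30.0 31.0
0.04 51 u 365 382 v 250 270 unit x -60.0 -18.0 unit y -11.0 31.0
0.05 95 u 367 382 v 248 267 unit x -60.0 -17.0 unit y -11.0 32.0
0.06 9 u 361 381 v 254 262 unit x -28.0 6.0 unit y -6.0 27.0
0.07 10 u 361 364 v 257 260 unit x 1.0 7.0 unit y -3.0 4.0
0.08 3 u 362 366 v 257 257 unit x 5.0 11.0 unit y 3.0 9.0
0.09 30 u 359 368 v 250 257 unit x -2.0 14.0 unit y -10.0 10.0
0.1 27 u 360 369 v 249 254 unit x -4.0 13.0 unit y -5.0 10.0
0.11 29 u 360 369 v 245 252 unit x -0.0 14.0 unit y -9.0 11.0
0.12 58 u 355 371 v 238 251 unit x -6.0 13.0 unit y -23.0 23.0
0.117 365.7223101508537 245.4556159587171
0.092 364.67003535607955 252.63253643615934
0.111 365.4664895600812 247.20177596358866
0.087 364.4638240906347 254.0372406627659
0.064 363.53287165719354 260.37179212007277
0.024 361.97991288231117 270.9130343072373
(array([nan, nan, nan]), (np.float64(nan), np.float64(nan)), ((585.9810791015625, 243.96876525878906), (3.593554735183716, 0.0), 171.69924926757812), np.float64(0.0))
rack knob pts 0 m.py:16: RuntimeWarning: invalid value encountered in scalar divide
  cv=(w*v).sum()/w.sum();cu=(w*u).sum()/w.sum()
m.py:19: RuntimeWarning: invalid value encountered in divide
  return (w[:,None]*X).sum(0)/w.sum(),(cu,cv),cv2.minAreaRect((Y[:,:2]*1000).astype(np.float32)),w.sum()
```

Depth confirms the pin is held (knob at u 360–369, shank about (362,259)), and its axis projects onto the hole at (362,271). I'll descend in steps and watch the force.

```bash
python3 -m crank '[[[0,0,0],[0,0,1.5],1],[[0,0,0],[0,0,1.5],1],[[0,0,0],[0,0,0.8],1],[[0,0,0],[0,0,0],1],[[0,0,0],[0,0,0],1],[[0,0,0],[0,0,0.3],1],[[0,0,0],[0,0,0.2],1],[[0,0,0],[0,0,0],1]]'
```

```text
time_s: 7.0
tcp_pos: [0.5692, 0.2183, 0.0736]
eef_rot: [180.0, -0.0, 166.0]
contact_force: [0.3, -0.8, 0.3]
gripper_width: 0.0197
gripper_force: 25.0
```

```bash
python3 -m crank '[[[0,0,0],[0,0,0.2],1],[[0,0,0],[0,0,0.2],1],[[0,0,0],[0,0,0],1],[[0,0,0],[0,0,0],1]]';python3 -m crank '[[[0,0,0],[0,0,0.2],1],[[0,0,0],[0,0,0.2],1],[[0,0,0],[0,0,0],1]]'
```

```text
time_s: 7.4
tcp_pos: [0.5692, 0.2183, 0.0696]
eef_rot: [-180.0, -0.0, 166.0]
contact_force: [-1.0, -0.2, -1.3]
gripper_width: 0.0193
gripper_force: 25.0
time_s: 7.7
tcp_pos: [0.569, 0.2183, 0.0653]
eef_rot: [-180.0, -0.0, 166.0]
contact_force: [-0.4, -0.3, -1.0]
gripper_width: 0.0196
gripper_force: 25.0
```

```bash
python3 -m crank '[[[0,0,0],[0,0,0.3],1],[[0,0,0],[0,0,0.3],1],[[0,0,0],[0,0,0.3],1],[[0,0,0],[0,0,0.2],1],[[0,0,0],[0,0,0],1],[[0,0,0],[0,0,0],1]]';python3 -m crank '[[[0,0,0],[0,0,0.1],1],[[0,0,0],[0,0,0.1],1],[[0,0,0],[0,0,0],1],[[0,0,0],[0,0,0],1]]'
```

```text
time_s: 8.3
tcp_pos: [0.5691, 0.2183, 0.0545]
eef_rot: [-180.0, -0.0, 166.0]
contact_force: [-0.2, 0.0, -1.0]
gripper_width: 0.0192
gripper_force: 25.0
time_s: 8.7
tcp_pos: [0.5692, 0.2183, 0.0527]
eef_rot: [-180.0, -0.0, 166.0]
contact_force: [0.1, 0.1, -0.5]
gripper_width: 0.0198
gripper_force: 25.0
```

```bash
python3 -m crank '[[[0,0,0],[0,0,0.1],1],[[0,0,0],[0,0,0],1],[[0,0,0],[0,0,0],0],[[0,0,0],[0,0,0],-0.2],[[0,0,0],[0,0,0],-0.2],[[0,0,0],[0,0,-1],-0.2],[[0,0,0],[0,0,-3],-0.2],[[0,0,0],[0,0,-4],-0.2]]';python3 -m crank '[[[0,0,0],[0,-5,-3],-0.2],[[0,0,0],[0,-5,0],-0.2],[[0,0,0],[0,-5,0],-0.2],[[0,0,0],[0,0,0],-1],[[0,0,0],[0,0,0],-1],[[0,0,0],[0,0,0],-1]]'
python3 - <<'E'
from m import *
for n in("scene","top"):
    c=r.capture(n);P,R,o=cloud(c);d=dict(P=P,R=R,o=o,col=c["color"]);np.savez(n+"2.npz",**d)
    p,_=pts(d,(.545,.595,.19,.245),.035,.09);print(n,len(p),np.percentile(p[:,2],[50,90,97]).round(4),p.mean(0).round(4))
    q=p[p[:,2]>.058];print("topface",len(q),q.mean(0).round(4))
cv2.imwrite("pics/s3.png",cv2.resize(np.load("scene2.npz")["col"][215:300,330:430],None,fx=5,fy=5,interpolation=cv2.INTER_CUBIC)[:,:,::-1])
go(.481,-.341,.14,212)
E
```

```text
time_s: 9.5
tcp_pos: [0.5681, 0.2176, 0.1313]
eef_rot: [-179.8, -0.2, 166.0]
contact_force: [1.1, 0.2, 0.5]
gripper_width: 0.0523
gripper_force: 0.0
time_s: 10.1
tcp_pos: [0.5351, 0.0802, 0.158]
eef_rot: [180.0, 0.0, 166.0]
contact_force: [-0.5, -0.3, -0.4]
gripper_width: 0.0711
gripper_force: 0.0
scene 259 [0.0552 0.0641 0.0653] [0.5629 0.222  0.0535]
topface 88 [0.5674 0.2171 0.0627]Traceback (most recent call last):
  File "<stdin>", line 4, in <module>
    return _quantile_unchecked(
        a, q, axis, out, overwrite_input, method, keepdims, weights)
    return _ureduce(a,
                    func=_quantile_ureduce_func,
    ...<5 lines>...
                    overwrite_input=overwrite_input,
                    method=method)
    r = func(a, **kwargs)
    result = _quantile(arr,
                       quantiles=q,
    ...<2 lines>...
                       out=out,
                       weights=wgt)
    slices_having_nans = np.isnan(arr[-1, ...])
                                  ~~~^^^^^^^^^
IndexError: index -1 is out of bounds for axis 0 with size 0
```

Pin top is at z≈0.0645, which means it is fully home. Next, the spacer.

```bash
python3 -m crank '[[[0,0,-7.8],[0,0,0],-1],[[0,0,-7.8],[0,0,0],-1],[[0,0,-7.8],[0,0,0],-1],[[0,0,-7.8],[0,0,0],-1],[[0,0,-7.8],[0,0,0],-1],[[0,0,-7.8],[0,0,0],-1],[[0,0,0],[0,0,0],-1]]'
python3 - <<'E'
from m import *
go(.481,-.3415,.15,213)
s=np.load("scene2.npz");d0=np.load("scene0.npz")
# spacer yaw: top tab and vertical edges by masks of dark pixels on z=.074 plane, both views
for n in("top0","scene0"):
    d=np.load(n+".npz");P=d["P"];m=(abs(P[...,0]-.48)<.03)&(abs(P[...,1]+.341)<.03)&(P[...,2]>.066)&(P[...,2]<.08)
    q=d["R"][m];X=d["o"]+q*((.074-d["o"][2])/q[:,2])[:,None]
    print(n,m.sum(),cv2.minAreaRect((X[:,:2]*1000).astype(np.float32)),np.rad2deg(np.arctan2(*np.linalg.eigh(np.cov(X[:,:2].T))[1][::-1,0])),X.mean(0))
    p,_=pts(d,(.42,.53,-.39,-.28),.02,.042)
    print(cv2.minAreaRect((p[:,:2]*1000).astype(np.float32)))
E
```

```text
time_s: 10.9
tcp_pos: [0.5348, 0.0806, 0.1571]
eef_rot: [180.0, -0.0, -147.0]
contact_force: [-0.9, -0.3, 0.1]
gripper_width: 0.0877
gripper_force: 0.0
tcp [0.5348 0.0806 0.1571] rot [ 1.8000e+02 -3.0000e-02 -1.4702e+02] t 10.9 F [-0.9 -0.3  0.1]
turn deg [ 0. -0. -0.] shift in NEW axes cm [ 27.5  -32.47   0.71]
shift cm [ 27.49 -32.48   0.72]
top0 68 ((478.75872802734375, -341.955810546875), (22.637300491333008, 30.817989349365234), 33.96986389160156) -158.58735829068092 [ 0.47967914 -0.34205714  0.074     ]
((470.6419677734375, -325.8005065917969), (22.440378189086914, 13.2970609664917), 32.569000244140625)
scene0 79 ((482.8651123046875, -339.6405944824219), (29.545181274414062, 31.544513702392578), 34.40886688232422) -136.99076743492938 [ 0.48334239 -0.33893355  0.074     ]
((483.3804626464844, -336.4294128417969), (28.86986541748047, 56.0206298828125), 59.40388870239258)
```

Yaw ≈33.5°, which is good. Moving over the spacer.

```bash
python3 -m crank '[[[0,0,0],[2.5,-3,0],-1],[[0,0,0],[3.1,-3.7,0],-1],[[0,0,0],[3.1,-3.7,0],-1],[[0,0,0],[3.1,-3.7,0],-1],[[0,0,0],[3.1,-3.7,0],-1],[[0,0,0],[3.1,-3.7,0],-1],[[0,0,0],[3.1,-3.7,0],-1],[[0,0,0],[3.1,-3.7,0],-1]]'; python3 -m crank '[[[0,0,0],[2.5,-3,0],-1],[[0,0,0],[0.8,-1.2,0],-1],[[0,0,0],[0,0,1],-1],[[0,0,0],[0,0,0],-1],[[0,0,0],[0,0,0],-1]]'
python3 - <<'E'
from m import *
go(.481,-.3412,.072,213.5)
E
```

```text
time_s: 11.7
tcp_pos: [0.4877, -0.2958, 0.1574]
eef_rot: [-180.0, 0.0, -147.4]
contact_force: [1.2, -0.4, -0.4]
gripper_width: 0.0877
gripper_force: 0.0
time_s: 12.2
tcp_pos: [0.4828, -0.3462, 0.1469]
eef_rot: [179.9, -0.0, -147.2]
contact_force: [0.1, 0.3, 0.3]
gripper_width: 0.088
gripper_force: 0.0
tcp [ 0.4828 -0.3462  0.1469] rot [ 1.7994e+02 -4.0000e-02 -1.4721e+02] t 12.2 F [0.1 0.3 0.3]
turn deg [ 0.1 -0.  -0.7] shift in NEW axes cm [-0.13  0.52  7.49]
shift cm [-0.13  0.51  7.49]
```

```bash
python3 -m crank '[[[0,0,-0.7],[-0.1,0.5,2.5],-1],[[0,0,0],[0,0,2.5],-1],[[0,0,0],[0,0,1.5],-1],[[0,0,0],[0,0,1],-1],[[0,0,0],[0,0,0],-0.4],[[0,0,0],[0,0,0],0],[[0,0,0],[0,0,0],0.2],[[0,0,0],[0,0,0],0.3]]' 6; python3 -m crank '[[[0,0,0],[0,0,0],0.4],[[0,0,0],[0,0,0],0.6],[[0,0,0],[0,0,0],1],[[0,0,0],[0,0,0],1],[[0,0,0],[0,0,0],1],[[0,0,0],[0,0,0],1]]' 6; python3 -m crank '[[[0,0,0],[0,0,0],1],[[0,0,0],[0,0,0],1],[[0,0,0],[0,0,0],1]]' 25
```

```text
time_s: 13.0
tcp_pos: [0.4814, -0.3429, 0.0733]
eef_rot: [-179.9, 0.1, -146.5]
contact_force: [0.2, 0.0, 0.1]
gripper_width: 0.0609
gripper_force: 0.0
time_s: 13.6
tcp_pos: [0.4808, -0.3427, 0.0723]
eef_rot: [180.0, -0.0, -146.5]
contact_force: [-0.1, -0.2, -0.6]
gripper_width: 0.0134
gripper_force: 0.0
time_s: 13.9
tcp_pos: [0.4808, -0.3427, 0.0724]
eef_rot: [180.0, -0.0, -146.5]
contact_force: [-0.8, -0.9, -0.2]
gripper_width: 0.0005
gripper_force: 0.0
```

The fingers closed on nothing, so I look.

Run:
```python
from m import *
c=r.capture("scene");P,R,o=cloud(c);np.savez("scene3.npz",P=P,R=R,o=o,col=c["color"])
cv2.imwrite("pics/s4.png",cv2.resize(c["color"][40:240,120:320],None,fx=2.9,fy=2.9,interpolation=cv2.INTER_CUBIC)[:,:,::-1])
```

```text
(no output)
```

View pics/s4.png

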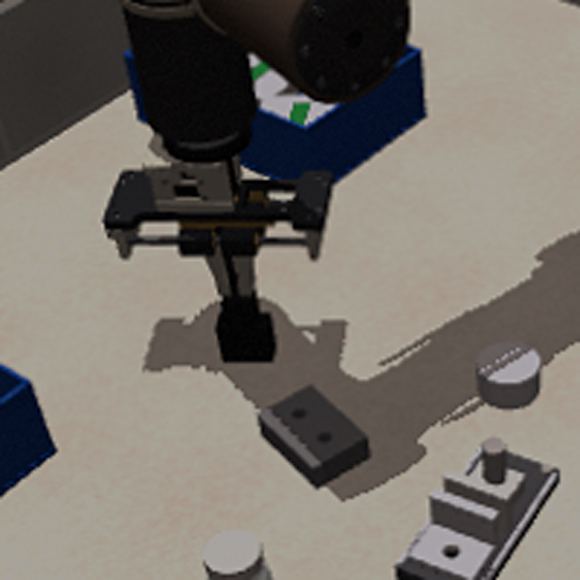

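The spacer still stands upright, unmoved, at crop px (247,335), with the fingers closed next to it. So the depth on the black part misled me. I'll re-measure with colour masks and ray casts from both initial views.

Run:
```python
from m import *
A={}
for n,(u0,u1,v0,v1) in(("top0",(420,455,195,230)),("scene0",(188,222,130,172))):
    d=np.load(n+".npz");g=d["col"][v0:v1,u0:u1].max(2)
    m=(g<60).astype(np.uint8);k,l,st,ce=cv2.connectedComponentsWithStats(m);b=1+np.argmax(st[1:,4]);print(n,st[b],ce[b]+[u0,v0]);A[n]=m
    v,u=np.nonzero(l==b);u=u+u0;v=v+v0
    for z in(0,.044,.074):
        q=d["R"][v,u];X=d["o"]+q*((z-d["o"][2])/q[:,2])[:,None]
        print(" z",z,"rect",cv2.minAreaRect((X[:,:2]*1000).astype(np.float32)))
    Z=d["P"][v0:v1,u0:u1,2]
    for row in range(0,v1-v0):
        print(row+v0,"".join("%3d"%x for x in (g[row]//4)[:]), )
d=np.load("scene0.npz");print((d["P"][130:172:3,194:216:2,2]*1000).round().astype(int))
```

```text
top0 [  8  10  18  14 114] [436.21929825 211.5877193 ]
 z 0 rect ((482.7388000488281, -347.9601745605469), (20.24289321899414, 57.41685485839844), 33.890804290771484)
 z 0.044 rect ((476.06170654296875, -337.06787109375), (19.66429328918457, 55.775760650634766), 33.89080047607422)
 z 0.074 rect ((471.5091552734375, -329.64129638671875), (19.26983642578125, 54.65682601928711), 33.89077377319336)
195  38 39 38 38 39 38 38 38 38 38 38 38 38 38 38 38 39 38 38 39 38 38 38 38 38 38 38 38 38 38 38 39 38 38 38
196  38 38 38 39 38 38 38 38 38 39 38 38 38 38 38 38 38 38 38 38 38 38 38 38 38 38 38 38 38 38 38 38 38 38 38
197  38 38 38 39 38 38 38 38 38 39 38 38 38 38 38 38 38 39 38 39 38 38 38 38 38 39 38 38 38 38 38 38 38 38 39
198  39 38 39 38 38 38 38 39 38 38 38 38 38 38 38 38 38 38 39 38 38 38 38 38 38 38 38 38 38 38 38 38 38 38 38
199  38 38 38 38 38 38 39 38 38 38 39 39 38 38 39 39 39 39 38 38 38 38 38 38 38 38 38 38 38 38 39 38 38 38 39
200  38 38 39 38 38 39 38 38 38 38 38 38 38 38 38 38 39 38 38 38 38 38 38 38 38 38 38 38 38 38 38 38 38 38 39
201  38 39 38 38 38 38 38 38 38 38 38 39 3
[... 7850 characters left out ...]
9 39 39 39 39 39 39 39 39 39 39 39 39 39 39 39 39 39 39 39 39 39 39 39 39 39 39 39 39 39
171  39 39 39 39 39 39 39 39 39 39 39 39 39 39 39 39 39 39 39 39 39 39 39 39 39 39 39 39 39 39 39 39 39 39
[[-1 -3 -5  1 -4  1 -1 -2 -3 -1 -2]
 [ 1 -4 -2 -4 -1  1 -2 -2  3  1 -1]
 [-1  0  3 -2 -4 -3  4 -2 -6  0  2]
 [-3 -4 -3 -3  0  3  1 73  0  0  0]
 [-4  1 74 72 76 71 77 67 -1  0  2]
 [ 1 74 72 69 66 71 68 61  1 -1  0]
 [-2 44 62 62 60 61 62 55 43 47 -1]
 [ 0 42 50 48 48 48 47 50 44 42 27]
 [-6 36 39 40 36 36 39 41 37 36 21]
 [ 1 29 23 28 26 31 27 29 28 29 19]
 [-1 17 16 17 16 15 17 17 16 17 12]
 [ 1  2  5  2  8  6  4  5  4  6  4]
 [ 0 -1 -1 -1  4  0  3 -2  1  0  1]
 [-2  1  3  1 -1 -1  2  0 -1  2 -3]]
```

Run:
```python
from m import *
d=np.load("scene3.npz");g=d["col"].max(2);P=d["P"]
print((P[126:172:3,186:226:3,2]*1000).round().astype(int))
for r_ in range(126,172,3):print(r_," ".join("%3d"%x for x in g[r_,186:226:2]))
m=(g<26)&(abs(P[...,0]-.48)<.08)&(abs(P[...,1]+.34)<.08)
for z0,z1 in((.015,.04),(.04,.05),(.05,.065),(.066,.08)):
    k=m&(P[...,2]>z0)&(P[...,2]<z1)
    if k.sum()>4:print(z0,k.sum(),P[k].mean(0).round(3),cv2.minAreaRect((P[k][:,:2]*1000).astype(np.float32)))
    d0=np.load("scene0.npz");Q=d0["P"];k=(d0["col"].max(2)<26)&(abs(Q[...,0]-.48)<.08)&(abs(Q[...,1]+.34)<.08)&(Q[...,2]>z0)&(Q[...,2]<z1);print("  before",k.sum(),Q[k].mean(0).round(3),cv2.minAreaRect((Q[k][:,:2]*1000).astype(np.float32)))
s=r.get_state();print(s["tcp_pos"],s["gripper_width"])
```

```text
[[158 157 157 137 159 161 160 158  -4  -1  -4  -6   0  -3]
 [ -4  -3 129 128 124 127 126 118  -2  -2  -4  -5  -2  -1]
 [ -2   2 117 117 115 115 115 104  -5  -2  -3   0   1   0]
 [ -1  -3  -3 108 101 105 110  93  -4  -3   0  -1   1   1]
 [  0  -4  -5  98  99  94  97  88   2   1   0  -1  -3   1]
 [  0   0  -1  85  86  85  85  76   5  -2   2  -1   0  -1]
 [  1   2   1  -1  73  74  69  70   0   0  -1   2   1   0]
 [ -1  -3  -2  -2  63  64  62  60  43  44   1   0   1   5]
 [  0   4   3  44  54  55  51  52  44  39   1   1   2   2]
 [ -1   1  -2  42  45  39  40  40  41  36   1  -3   0  -2]
 [  1   0   0  32  31  31  35  28  31  26  -2   2   0   0]
 [ -2  -5  -3  -1  18  20  18  20  21  16   1   3  -2  -2]
 [  0   1  -3  -2   8   8  11  12  10   7   2   0   2   4]
 [  0   2   1   0  -2  -3   2  -2  -1   1  -1   0   2  -1]
 [  1  -2   3  -1   2   1   0   0   1   3   1   4   4  -1]
 [  0  -2  -1   0  -1   0   0  -2   3  -3   0   0  -1   0]]
126   6   6   6   8  42  23   7   4   8   5   9  45 175 170 170 169 170 169 170 173
129 175 175 141  51  54  57   5  51  56  56  52 177 168 167 167 166 167
[... 1641 characters left out ...]
555847167969, -339.6255187988281), (24.914461135864258, 48.73876190185547), 31.699037551879883)
0.05 52 [ 0.487 -0.336  0.057] ((486.4652404785156, -338.7333679199219), (15.5708589553833, 31.29007911682129), 36.85094451904297)
  before 51 [ 0.488 -0.336  0.058] ((488.4739685058594, -336.24627685546875), (9.2931489944458, 31.449485778808594), 47.364112854003906)
0.066 53 [ 0.486 -0.337  0.072] ((485.99749755859375, -338.7040710449219), (16.916746139526367, 29.50650405883789), 32.798362731933594)
  before 73 [ 0.483 -0.341  0.072] ((481.11151123046875, -341.0034484863281), (24.842119216918945, 34.632957458496094), 26.741491317749023)
[ 0.48081499 -0.34271501  0.07237427] 0.00022251258037393501
```

Run:
```python
from m import *
d=np.load("scene3.npz");P=d["P"];s=r.get_state()
a=np.deg2rad(33.5);ex=np.array([np.cos(a),np.sin(a)]);ey=np.array([-np.sin(a),np.cos(a)])
for v in range(120,160,3):
    q=P[v,190:216,:2]-[.481,-.341];z=P[v,190:216,2]
    print(v,"z",(z[::3]*1e3).astype(int),"x",(q@ex*1e3)[::3].astype(int),"y",(q@ey*1e3)[::3].astype(int))
```

```text
120 z [168 165 169 168 169 170 168 145   0] x [  26   23   28   26   27   28   26   -4 -195] y [-12  -5   3  10  18  26  33  33  -7]
123 z [168 164 169 168 169 169 165 161 163] x [39 33 39 39 40 39 34 29 31] y [-10  -4   5  12  20  28  34  41  49]
126 z [156 158 156 157 158 159 157  -1  -1] x [  35   38   36   36   38   39   37 -166 -166] y [-12  -4   2  10  19  27  34 -12  -3]
129 z [  2 124 925 124 130 124   0  -1  -3] x [-146    7 1016    7   15    7 -149 -151 -154] y [-73 -15 304   0  10  16 -19 -10  -2]
132 z [  2 117 114 114 116 118  -1   0  -2] x [-131   11    7    8    9   11 -136 -135 -138] y [-70 -15  -9   0   7  16 -17  -7   0]
135 z [  0 108 107 104 105 108  -3  -1  -5] x [-120   12   12    8    8   13 -125 -123 -127] y [-69 -17  -9  -2   5  14 -15  -6   1]
138 z [ 1  2 96 94 94 98  1  0  1] x [-104 -103   10    7    7   13 -105 -107 -105] y [-65 -56 -11  -4   3  13 -11  -3   6]
141 z [ 0 -3 89 86 84 85 70  0  1] x [-90 -96  14  10   8   9  -8 -93 -91] y [-63 -56 -12  -5   2  10  13  -1   8]
144 z [-3 -2 74 73 75 77 64  1  0] x [-82 -81   9   8   9  12  -2 -77 -80] y [-62 -53 -15  -7   1  10  13   1   9]
147 z [ 0 -3 42 65 66 60 59 44  0] x [-63 -68 -15  11  12   5   4 -13 -64] y [-58 -50 -25  -8   0   6  14  17  12]
150 z [ 0  0 43 50 51 51 53 46 -1] x [-50 -51  -1   5   7   7   8   1 -54] y [-55 -47 -22 -11  -2   5  14  20  13]
153 z [-3  2 44 41 43 41 39 39 27] x [-41 -34  11   9  11   8   6   5  -7] y [-54 -43 -19 -12  -3   4  11  20  24]
156 z [ 0  0 35 29 31 26 29 29 23] x [-25 -25  15   8   9   3   7   7   0] y [-51 -42 -20 -14  -5   0  10  19  25]
159 z [ 0 -2 20 23 21 20 22 22 12] x [-11 -15   9  13  11   9  11  11   0] y [-48 -41 -24 -14  -6   1  10  18  23]
```

```bash
python3 -m crank '[[[0,0,0],[0,0,0],-0.5],[[0,0,0],[0,0,0],-0.5],[[0,0,0],[0,0,0],-0.5],[[0,0,0],[0,0,0],-0.5],[[0,0,0],[0,0,0],-0.5],[[0,0,0],[0,0,0],-0.5]]' 20
python3 - <<'E'
from m import *
c=r.capture("scene");P,R,o=cloud(c);np.savez("scene4.npz",P=P,R=R,o=o,col=c["color"])
x=cv2.resize(c["color"][110:175,170:240],None,fx=8,fy=8,interpolation=cv2.INTER_CUBIC)
x=(255*(x/255.)**.5).astype(np.uint8)
cv2.imwrite("pics/s5.png",x[:,:,::-1])
E
```

```text
time_s: 14.55
tcp_pos: [0.4808, -0.3427, 0.0724]
eef_rot: [180.0, -0.0, -146.5]
contact_force: [-0.1, -0.3, 0.5]
gripper_width: 0.0428
gripper_force: 0.0
```

View pics/s5.png

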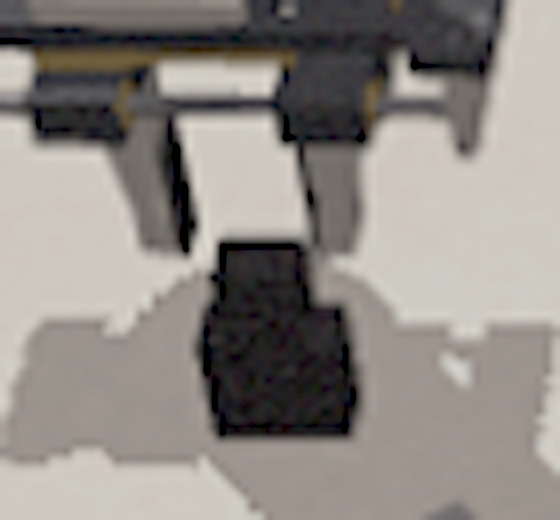

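The fingertips at crop (165,250) and (335,250) seem to end level with the tab's top rather than beside it. I'll check their depth and where they should project.

Run:
```python
from m import *
d=np.load("scene4.npz");P=d["P"];s=r.get_state()
for v in (130,134,138,140,141,142):print(v,[tuple((P[v,u]*1e3).round().astype(int)) for u in(190,192,211,213)])
c=r.capture("scene");K=c["intrinsics"];W=np.linalg.inv(np.array(c["world_from_camera"]))
R=Ro.from_euler("xyz",s["eef_rot"],degrees=True)
for lab,l in(("tcp",[0,0,0]),("tipR",[0,.0315,.025]),("tipL",[0,-.0315,.025]),("grasp",[0,0,.006])):
    w=s["tcp_pos"]+R.apply(l);q=W@np.r_[w,1];x,y=q[0]/q[2],q[1]/q[2];k=1+c["k1"]*(x*x+y*y);print(lab,w.round(3),K[0,0]*x*k+K[0,2],K[1,1]*y*k+K[1,2])
print(s["joints"],s["tcp_pos"])
```

```text
130 [(np.int64(500), np.int64(-358), np.int64(120)), (np.int64(488), np.int64(-364), np.int64(110)), (np.int64(472), np.int64(-308), np.int64(124)), (np.int64(466), np.int64(-306), np.int64(121))]
134 [(np.int64(503), np.int64(-358), np.int64(109)), (np.int64(498), np.int64(-356), np.int64(106)), (np.int64(474), np.int64(-308), np.int64(112)), (np.int64(469), np.int64(-306), np.int64(110))]
138 [(np.int64(505), np.int64(-358), np.int64(96)), (np.int64(500), np.int64(-356), np.int64(94)), (np.int64(474), np.int64(-311), np.int64(97)), (np.int64(470), np.int64(-307), np.int64(96))]
140 [(np.int64(506), np.int64(-359), np.int64(90)), (np.int64(502), np.int64(-355), np.int64(89)), (np.int64(473), np.int64(-313), np.int64(89)), (np.int64(471), np.int64(-308), np.int64(89))]
141 [(np.int64(504), np.int64(-362), np.int64(83)), (np.int64(502), np.int64(-357), np.int64(84)), (np.int64(474), np.int64(-313), np.int64(86)), (np.int64(470), np.int64(-309), np.int64(85))]
142 [(np.int64(442), np.int64(-443), np.int64(-1)), (np.int64(502), np.int64(-358), np.int64(80)), (np.int64(409), np.int64(-388), np.int64(2)), (np.int64(406), np.int64(-383), np.int64(3))]
tcp [ 0.481 -0.343  0.072] 201.92485245818804 142.11870515482184
tipR [ 0.463 -0.316  0.047] 214.61380272533364 149.2152899944552
tipL [ 0.498 -0.369  0.047] 192.0421140677655 148.97553598655034
grasp [ 0.481 -0.343  0.066] 202.26097765352205 143.8093835816694
[-1.65248777e+01  2.02564463e+01 -2.06969901e+01 -1.46309365e-03
 -4.90473911e+01 -3.99888796e+01] [ 0.48079293 -0.34270003  0.07238326]
```

The depth shows the fingertips at z≈0.082 while TCP z reads 0.072. So in practice the tips are about 9 mm above the reported TCP, not 25 mm below it (xy agrees). The pin must have been gripped only by its top edge. I'll work from the measured tip height and descend another 3 cm, watching the force.

```bash
python3 -m crank '[[[0,0,0],[0,0,0],-0.8],[[0,0,0],[0,0,0],-0.8],[[0,0,0],[0,0,0],-0.8],[[0,0,0],[0,0,1],-0.8],[[0,0,0],[0,0,0.5],-0.8],[[0,0,0],[0,0,0],-0.8]]' 6;python3 -m crank '[[[0,0,0],[0,0,0.5],-0.8],[[0,0,0],[0,0,0.4],-0.8],[[0,0,0],[0,0,0.3],-0.8],[[0,0,0],[0,0,0],-0.8],[[0,0,0],[0,0,0],-0.8]]'
python3 - <<'E'
from m import *
c=r.capture("scene");P,R,o=cloud(c);s=r.get_state();a=np.deg2rad(33.5)
q=P-[*s["tcp_pos"][:2],0];x=q[...,0]*np.cos(a)+q[...,1]*np.sin(a);y=-q[...,0]*np.sin(a)+q[...,1]*np.cos(a)
m=(abs(x)<.03)&(abs(y)>.035)&(abs(y)<.06)&(P[...,2]>.02)&(P[...,2]<.14)
for sg in(-1,1):
    k=m&(np.sign(y)==sg);z=P[...,2][k];print(sg,k.sum(),np.sort(z)[:8].round(3),"inner y",(abs(y[k]).min()).round(3),"x front",np.percentile(x[k],90).round(3))
E
```

```text
time_s: 15.25
tcp_pos: [0.4799, -0.3424, 0.056]
eef_rot: [179.9, -0.1, -146.5]
contact_force: [-0.8, 0.4, -0.7]
gripper_width: 0.0793
gripper_force: 0.0
time_s: 15.75
tcp_pos: [0.4808, -0.3427, 0.0454]
eef_rot: [180.0, -0.0, -146.5]
contact_force: [1.7, 0.3, 0.7]
gripper_width: 0.0788
gripper_force: 0.0
-1 155 [0.053 0.054 0.054 0.055 0.056 0.056 0.056 0.056] inner y 0.035 x front 0.014
1 112 [0.055 0.058 0.059 0.06  0.06  0.061 0.062 0.062] inner y 0.035 x front 0.013
```

```bash
python3 -m crank '[[[0,0,0],[0,0,0.3],-0.4],[[0,0,0],[0,0,0],0],[[0,0,0],[0,0,0],0],[[0,0,0],[0,0,0],0.2],[[0,0,0],[0,0,0],0.2],[[0,0,0],[0,0,0],0.4],[[0,0,0],[0,0,0],0.6],[[0,0,0],[0,0,0],1]]' 5;python3 -m crank '[[[0,0,0],[0,0,0],1],[[0,0,0],[0,0,0],1],[[0,0,0],[0,0,0],1]]'; python3 -m crank '[[[0,0,0],[0,0,0],1],[[0,0,0],[0,0,0],1],[[0,0,0],[0,0,-0.5],1],[[0,0,0],[0,0,0],1]]' 20
```

```text
time_s: 16.6
tcp_pos: [0.4808, -0.3427, 0.0424]
eef_rot: [-180.0, 0.0, -146.5]
contact_force: [0.8, 0.6, -1.0]
gripper_width: 0.03
gripper_force: 5.0
time_s: 16.9
tcp_pos: [0.4809, -0.3428, 0.0424]
eef_rot: [-180.0, 0.0, -146.5]
contact_force: [0.7, -0.2, 0.0]
gripper_width: 0.0301
gripper_force: 5.0
time_s: 17.3
tcp_pos: [0.481, -0.3428, 0.0479]
eef_rot: [-180.0, 0.0, -146.5]
contact_force: [0.6, -0.5, -1.5]
gripper_width: 0.0299
gripper_force: 20.0
```

Gripped properly: width 30 mm at 20 N. I'll lift, turn, and measure the gap between the plates meanwhile.

```bash
python3 -m crank '[[[0,0,0],[0,0,-2],1],[[0,0,0],[0,0,-4],1],[[0,0,0],[0,0,-4],1],[[0,0,8],[0,0,-0.5],1],[[0,0,8],[0,0,0],1],[[0,0,8],[0,0,0],1],[[0,0,8],[0,0,0],1],[[0,0,8],[0,0,0],1]]';python3 -m crank '[[[0,0,7.5],[0,0,0],1],[[0,0,0],[0,0,0],1]]';  python3 - <<'E'
from m import *
a=np.deg2rad(-14);ex=np.array([np.cos(a),np.sin(a)]);ey=np.array([-np.sin(a),np.cos(a)]);H=np.array([.57,.2185])
for n in("scene0","top0","scene2"):
    d=np.load(n+".npz");p,_=pts(d,(.42,.66,.17,.32),.053,.0625)
    q=p[:,:2]-H;X=q@ex*1e3+50;Y=q@ey*1e3
    k=abs(Y)<28
    h,e=np.histogram(X[k],bins=np.arange(-70,40,2));print(n,[(int(b),int(c)) for b,c in zip(e,h) if c])
    kk=(X>0);print(" stop Y range",np.percentile(Y[kk],[2,98]).round(1))
go(.525,.23,.14,166)
E
```

```text
time_s: 18.1
tcp_pos: [0.4806, -0.3426, 0.1524]
eef_rot: [180.0, -0.0, 173.2]
contact_force: [-0.1, 0.4, -1.3]
gripper_width: 0.0299
gripper_force: 20.0
time_s: 18.3
tcp_pos: [0.4806, -0.3426, 0.1523]
eef_rot: [180.0, -0.0, 165.9]
contact_force: [-0.7, 0.6, -1.4]
gripper_width: 0.0298
gripper_force: 20.0
scene0 [(-54, 1), (-50, 1), (-48, 2), (-46, 2), (-44, 2), (-42, 5), (-40, 7), (-38, 3), (-24, 1), (-22, 14), (-20, 15), (-18, 17), (-16, 15), (-14, 22), (-12, 21), (-10, 2), (18, 4), (20, 15), (22, 18), (24, 21), (26, 14), (28, 35), (30, 12), (32, 1)]
 stop Y range [-30.4  28.7]
top0 [(-60, 2), (-58, 1), (-56, 1), (-54, 1), (-26, 5), (-24, 11), (-22, 10), (-20, 11), (-18, 11), (-16, 8), (-14, 1), (16, 6), (18, 9), (20, 11), (22, 7), (24, 9), (26, 11)]
 stop Y range [-28.1  29. ]
scene2 [(-52, 1), (-50, 2), (-48, 1), (-46, 1), (-44, 2), (-42, 6), (-40, 6), (-38, 2), (-24, 2), (-22, 13), (-20, 18), (-18, 18), (-16, 16), (-14, 22), (-12, 19), (-10, 3), (18, 4), (20, 15), (22, 18), (24, 22), (26, 18), (28, 26), (30, 18), (32, 1)]
 stop Y range [-30.4  28.5]
tcp [ 0.4806 -0.3426  0.1523] rot [ 1.7999e+02 -1.0000e-02  1.6587e+02] t 18.3 F [-0.7  0.6 -1.4]
turn deg [ 0.  -0.  -0.1] shift in NEW axes cm [ 9.55 56.63  1.23]
shift cm [ 9.67 56.61  1.25]
```

```bash
python3 -m crank '[[[0,0,0],[0.5,3,0],1],[[0,0,0],[0.7,4,0],1],[[0,0,0],[0.8,4.5,0],1],[[0,0,0],[0.8,4.5,0],1],[[0,0,0],[0.8,4.5,0],1],[[0,0,0],[0.8,4.5,0],1],[[0,0,0],[0.8,4.5,0],1],[[0,0,0],[0.8,4.5,0],1]]';python3 -m crank '[[[0,0,0],[0.8,4.5,0],1],[[0,0,0],[0.8,4.5,0],1],[[0,0,0],[0.8,4.5,0],1],[[0,0,0],[0.7,4.5,0],1],[[0,0,0],[0.4,3,0],1],[[0,0,0],[0.2,2.1,0],1],[[0,0,0],[0,0,0],1],[[0,0,0],[0,0,0],1]]';python3 -m crank '[[[0,0,0],[0,0,0],1],[[0,0,0],[0,0,0],1]]';  python3 - <<'E'
from m import *
go(.525,.2298,.14,166)
a=np.deg2rad(-14);ex=np.array([np.cos(a),np.sin(a)]);ey=np.array([-np.sin(a),np.cos(a)]);H=np.array([.57,.2185])
c=r.capture("scene");P,R,o=cloud(c);np.savez("scene5.npz",P=P,R=R,o=o,col=c["color"])
q=P[...,:2]-H;X=q@ex*1e3+50;Y=q@ey*1e3;Z=P[...,2]*1e3
m=(X>-15)&(X<30)&(abs(Y)<35)&(c["color"].max(2)<30)&(Z>90)&(Z<150)
print(m.sum(),"Z",np.percentile(Z[m],[2,50,98]).round(),"front x",np.percentile(X[m],[5,25,50,75,95]).round(1),"Y",np.percentile(Y[m],[2,98]).round(1))
for z in range(90,150,6):
    k=m&(Z>=z)&(Z<z+6)
    if k.sum()>5:print(z,k.sum(),"x med",np.median(X[k]).round(1),"Y",np.percentile(Y[k],[3,97]).round(1),"slope deg",np.rad2deg(np.arctan(np.polyfit(Y[k],X[k],1)[0])).round(1))
E
```

```text
time_s: 19.1
tcp_pos: [0.5047, 0.0036, 0.1527]
eef_rot: [180.0, 0.0, 166.3]
contact_force: [1.9, -0.6, -1.5]
gripper_width: 0.0296
gripper_force: 20.0
time_s: 19.9
tcp_pos: [0.5246, 0.2346, 0.152]
eef_rot: [-180.0, -0.0, 166.1]
contact_force: [0.4, -0.3, -1.6]
gripper_width: 0.0301
gripper_force: 20.0
time_s: 20.1
tcp_pos: [0.5249, 0.2338, 0.1525]
eef_rot: [180.0, -0.0, 166.0]
contact_force: [-0.3, 0.6, -1.3]
gripper_width: 0.0298
gripper_force: 20.0
tcp [0.5249 0.2338 0.1525] rot [180.    -0.   165.96] t 20.1 F [-0.3  0.6 -1.3]
turn deg [ 0. -0. -0.] shift in NEW axes cm [-0.1  -0.38  1.25]
shift cm [-0.11 -0.38  1.25]
292 Z [112. 131. 149.] front x [-5.1 11.  12.7 13.8 14.8] Y [-17.7  29.7]
108 21 x med 12.3 Y [-12.   28.9] slope deg -13.9
114 44 x med 12.3 Y [-16.4  29.5] slope deg -15.4
120 43 x med 13.3 Y [-16.9  28.9] slope deg -10.6
126 44 x med 13.1 Y [-17.2  29.9] slope deg -11.0
132 49 x med 12.5 Y [-15.9  29.7] slope deg -15.0
138 42 x med 12.9 Y [-16.6  29.7] slope deg -9.3
144 49 x med 12.7 Y [-14.4  29.7] slope deg -11.4
```

Run:
```python
from m import *
a=np.deg2rad(-14);ex=np.array([np.cos(a),np.sin(a)]);ey=np.array([-np.sin(a),np.cos(a)]);H=np.array([.57,.2185])
d=np.load("scene5.npz");P=d["P"];q=P[...,:2]-H;X=q@ex*1e3+50;Y=q@ey*1e3;Z=P[...,2]*1e3
m=(X>-15)&(X<30)&(abs(Y)<35)&(d["col"].max(2)<30)&(Z>111)&(Z<150)
for y in range(-20,34,4):
    k=m&(Y>=y)&(Y<y+4)
    if k.sum():print(y,k.sum(),np.percentile(X[k],[10,50,90]).round(1))
k=m&(Y>-14)&(Y<22)&(X>5);print("yaw err deg",-np.rad2deg(np.arctan(np.polyfit(Y[k],X[k],1)[0])).round(2),"x at Y=3",np.polyval(np.polyfit(Y[k],X[k],1),3))
g=(Z>54)&(Z<61)&(abs(Y)<30)&(X>15)&(X<35);print("stop plate Y",np.percentile(Y[g],[1,99]))
```

```text
-20 11 [12.5 12.9 13.5]
-16 14 [12.7 13.9 14.7]
-12 20 [12.6 13.5 14.6]
-8 16 [11.7 12.7 13.9]
-4 20 [11.8 13.5 14.4]
0 16 [12.1 13.2 14.4]
4 16 [12.  14.  15.1]
8 19 [13.  13.6 14.8]
12 21 [12.3 12.9 14.7]
16 18 [11.7 13.1 13.9]
20 18 [11.9 12.7 13.9]
24 30 [ 0.1 12.6 14. ]
28 68 [-6.6  1.8 11.9]
yaw err deg 0.77 x at Y=3 13.350779879486899
stop plate Y [-28.99955956  29.02623923]
```

```bash
python3 -m crank '[[[0,0,0],[-0.3,-0.5,0],1],[[0,0,0],[0,0,1.5],1],[[0,0,0],[0,0,2],1],[[0,0,0],[0,0,1.2],1],[[0,0,0],[0,0,0],1],[[0,0,0],[0,0,0],1]]';python3 -m crank '[[[0,0,0],[0,0,0.6],1],[[0,0,0],[0,0,0.6],1],[[0,0,0],[0,0,0],1],[[0,0,0],[0,0,0],1]]'
```

```text
time_s: 20.75
tcp_pos: [0.527, 0.229, 0.1057]
eef_rot: [-180.0, 0.0, 166.0]
contact_force: [0.5, 1.3, -2.0]
gripper_width: 0.0296
gripper_force: 20.0
time_s: 21.15
tcp_pos: [0.5266, 0.2292, 0.0933]
eef_rot: [-180.0, -0.0, 166.0]
contact_force: [-0.4, 0.5, -0.8]
gripper_width: 0.0299
gripper_force: 20.0
```

```bash
python3 -m crank '[[[0,0,0],[0,0,0.8],1],[[0,0,0],[0,0,0.8],1],[[0,0,0],[0,0,0.8],1],[[0,0,0],[0,0,0],1],[[0,0,0],[0,0,0],1]]'
```

```text
time_s: 21.65
tcp_pos: [0.5265, 0.229, 0.069]
eef_rot: [-180.0, -0.0, 166.0]
contact_force: [-0.1, -0.6, -1.0]
gripper_width: 0.0298
gripper_force: 20.0
```

Inside the gap with no contact so far. Remaining distance down is about 10.6 mm.

```bash
python3 -m crank '[[[0,0,0],[0,0,0.5],1],[[0,0,0],[0,0,0.4],1],[[0,0,0],[0,0,0],1],[[0,0,0],[0,0,0],1]]';python3 -m crank '[[[0,0,0],[0,0,0.1],1],[[0,0,0],[0,0,0.1],1],[[0,0,0],[0,0,0],1],[[0,0,0],[0,0,0],1]]'
```

```text
time_s: 22.05
tcp_pos: [0.5266, 0.2291, 0.0603]
eef_rot: [-180.0, -0.0, 166.0]
contact_force: [0.1, 0.4, -1.4]
gripper_width: 0.0296
gripper_force: 20.0
time_s: 22.45
tcp_pos: [0.5267, 0.2292, 0.0584]
eef_rot: [180.0, 0.0, 166.0]
contact_force: [-0.2, 0.4, -1.4]
gripper_width: 0.0299
gripper_force: 20.0
```

```bash
python3 -m crank '[[[0,0,0],[0,0,0.1],1],[[0,0,0],[0,0,0],1],[[0,0,0],[0,0,0],1]]';python3 -m crank '[[[0,0,0],[0,0,0],0.2],[[0,0,0],[0,0,0],0],[[0,0,0],[0,0,0],-0.1],[[0,0,0],[0,0,0],-0.1],[[0,0,0],[0,0,-1],-0.1],[[0,0,0],[0,0,-3],-0.1],[[0,0,0],[0,0,-3.5],-0.1],[[0,0,0],[0,0,0],-0.1]]'
python3 - <<'E'
from m import *
a=np.deg2rad(-14);ex=np.array([np.cos(a),np.sin(a)]);ey=np.array([-np.sin(a),np.cos(a)]);H=np.array([.57,.2185])
c=r.capture("scene");P,R,o=cloud(c);np.savez("scene6.npz",P=P,R=R,o=o,col=c["color"])
q=P[...,:2]-H;X=q@ex*1e3+50;Y=q@ey*1e3;Z=P[...,2]*1e3
m=(X>-15)&(X<30)&(abs(Y)<35)&(c["color"].max(2)<30)&(Z>62)&(Z<100)
print(m.sum(),"Z",np.percentile(Z[m],[2,50,90,97]).round(),"Y",np.percentile(Y[m],[2,98]),"X",np.percentile(X[m],[5,50,95]))
k=m&(Z<84)&(X>5);print("yaw",np.rad2deg(np.arctan(np.polyfit(Y[k],X[k],1)[0])))
cv2.imwrite("pics/s6.png",cv2.resize(c["color"][195:300,320:440],None,fx=5,fy=5,interpolation=cv2.INTER_CUBIC)[:,:,::-1])
E
```

```text
time_s: 22.75
tcp_pos: [0.5268, 0.2292, 0.0584]
eef_rot: [180.0, 0.0, 166.0]
contact_force: [-2.9, -1.2, 7.1]
gripper_width: 0.0299
gripper_force: 20.0
time_s: 23.55
tcp_pos: [0.5294, 0.2309, 0.1381]
eef_rot: [179.6, 0.3, 166.0]
contact_force: [0.7, 0.8, 0.8]
gripper_width: 0.0485
gripper_force: 0.0
246 Z [63. 86. 91. 93.] Y [-14.03685818  16.03426551] X [-5.00804301 10.67733721 17.5005123 ]
yaw -6.360263611671612
```

View pics/s6.png

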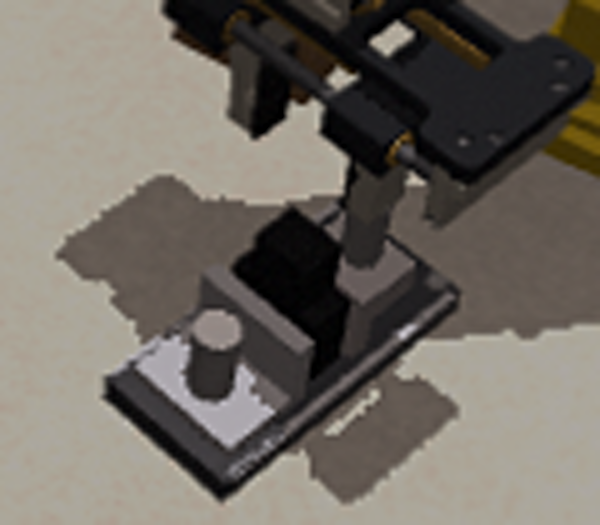

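The spacer stands upright in the gap (crop (300,270), top at z≈0.09, centred in y), and the pin is home at (215,355). Next, the knob.

```bash
python3 -m crank '[[[0,0,0],[2.5,0,0],-0.1],[[0,0,0],[2.5,0,0],-0.1],[[0,0,0],[0.5,0,0],-0.1],[[0,0,0],[0,0,0],-0.1],[[0,0,0],[0,0,0],-0.1]]'
python3 - <<'E'
from m import *
go(.4744,.2425,.0375,166)
E
```

```text
time_s: 24.1
tcp_pos: [0.4737, 0.2426, 0.1324]
eef_rot: [180.0, 0.0, 166.0]
contact_force: [0.9, -0.2, -0.2]
gripper_width: 0.0482
gripper_force: 0.0
tcp [0.4737 0.2426 0.1324] rot [1.8000e+02 1.0000e-02 1.6601e+02] t 24.1 F [ 0.9 -0.2 -0.2]
turn deg [0. 0. 0.] shift in NEW axes cm [-0.07  0.    9.49]
shift cm [-0.07  0.    9.49]
```

```bash
python3 -m crank '[[[0,0,0],[0,0,2],-0.1],[[0,0,0],[0,0,2],-0.1],[[0,0,0],[0,0,1.5],-0.1],[[0,0,0],[0,0,1],-0.1],[[0,0,0],[0,0,0],-0.1],[[0,0,0],[0,0,0],-0.1]]';python3 -m crank '[[[0,0,0],[0,0,1],-0.1],[[0,0,0],[0,0,1],-0.1],[[0,0,0],[0,0,1],-0.1],[[0,0,0],[0,0,0],-0.1],[[0,0,0],[0,0,0],-0.1]]'; python3 -m crank '[[[0,0,0],[0,0,0],0.2],[[0,0,0],[0,0,0],0.4],[[0,0,0],[0,0,0],0.6],[[0,0,0],[0,0,0],1],[[0,0,0],[0,0,0],1],[[0,0,0],[0,0,0],1],[[0,0,0],[0,0,0],1],[[0,0,0],[0,0,0],1]]' 10
```

```text
time_s: 24.7
tcp_pos: [0.4738, 0.2425, 0.0675]
eef_rot: [-180.0, 0.0, 166.0]
contact_force: [-0.0, -0.0, 0.1]
gripper_width: 0.0484
gripper_force: 0.0
time_s: 25.2
tcp_pos: [0.4732, 0.2424, 0.037]
eef_rot: [-179.9, -0.0, 166.0]
contact_force: [0.1, -0.4, 0.7]
gripper_width: 0.0485
gripper_force: 0.0
time_s: 26.0
tcp_pos: [0.4728, 0.2416, 0.0375]
eef_rot: [-179.9, -0.0, 166.0]
contact_force: [-2.1, -5.4, 5.4]
gripper_width: 0.0197
gripper_force: 10.0
```

```bash
python3 -m crank '[[[0,0,0],[0,-0.08,0],1],[[0,0,0],[0,0,0],1],[[0,0,0],[0,0,0],1],[[0,0,0],[0,0,0],1]]' 45; python3 -m crank '[[[0,0,0],[-0.2,0,0],1],[[0,0,0],[-0.2,0,0],1],[[0,0,0],[0,0,0],1],[[0,0,0],[0,0,0],1]]'; python3 -m crank '[[[0,0,0],[-0.15,0,0],1],[[0,0,0],[-0.1,0,0],1],[[0,0,0],[0,0,0],1],[[0,0,0],[0,0,0],1]]'
```

```text
time_s: 26.4
tcp_pos: [0.473, 0.2416, 0.0375]
eef_rot: [-180.0, -0.0, 166.0]
contact_force: [-1.4, -2.7, 5.3]
gripper_width: 0.019
gripper_force: 45.0
time_s: 26.8
tcp_pos: [0.4771, 0.2406, 0.0376]
eef_rot: [-180.0, 0.0, 166.0]
contact_force: [-1.3, -3.7, 4.5]
gripper_width: 0.0192
gripper_force: 45.0
time_s: 27.2
tcp_pos: [0.4793, 0.24, 0.0375]
eef_rot: [-180.0, -0.0, 166.0]
contact_force: [-2.4, -3.0, 5.9]
gripper_width: 0.0191
gripper_force: 45.0
```

```bash
for i in 1; do python3 -m crank '[[[0,0,0],[-0.1,0,0],1],[[0,0,0],[0,0,0],1],[[0,0,0],[0,0,0],1]]'; done; python3 -m crank '[[[0,0,0],[-0.05,0,0],1],[[0,0,0],[0,0,0],1],[[0,0,0],[0,0,0],1]]'; python3 -m crank '[[[0,0,0],[-0.05,0,0],1],[[0,0,0],[0,0,0],1],[[0,0,0],[0,0,0],1]]'
```

```text
time_s: 27.5
tcp_pos: [0.4803, 0.2398, 0.0376]
eef_rot: [-180.0, -0.0, 166.0]
contact_force: [-2.4, -3.5, 5.9]
gripper_width: 0.0188
gripper_force: 45.0
time_s: 27.8
tcp_pos: [0.4807, 0.2397, 0.0375]
eef_rot: [-180.0, -0.0, 166.0]
contact_force: [-3.3, -1.4, 6.7]
gripper_width: 0.0192
gripper_force: 45.0
time_s: 28.1
tcp_pos: [0.481, 0.2396, 0.0376]
eef_rot: [-180.0, -0.0, 166.0]
contact_force: [-3.6, -2.1, 5.9]
gripper_width: 0.0195
gripper_force: 45.0
```

```bash
python3 -m crank '[[[0,0,0],[-0.1,0,0],1],[[0,0,0],[0,0,0],1],[[0,0,0],[0,0,0],1]]'; python3 -m crank '[[[0,0,0],[-0.1,0,0],1],[[0,0,0],[0,0,0],1],[[0,0,0],[0,0,0],1]]'; python3 -m crank '[[[0,0,0],[-0.1,0,0],1],[[0,0,0],[0,0,0],1],[[0,0,0],[0,0,0],1]]'
```

```text
time_s: 28.4
tcp_pos: [0.482, 0.2394, 0.0375]
eef_rot: [-180.0, -0.0, 166.0]
contact_force: [-3.9, -1.4, 6.1]
gripper_width: 0.0188
gripper_force: 45.0
time_s: 28.7
tcp_pos: [0.4829, 0.2391, 0.0375]
eef_rot: [-180.0, -0.0, 166.0]
contact_force: [-4.2, -1.2, 6.3]
gripper_width: 0.0192
gripper_force: 45.0
time_s: 29.0
tcp_pos: [0.4839, 0.2389, 0.0375]
eef_rot: [-180.0, -0.0, 166.0]
contact_force: [-4.3, -2.7, 6.5]
gripper_width: 0.0192
gripper_force: 45.0
```

```bash
python3 -m crank '[[[0,0,0],[-0.1,0,0],1],[[0,0,0],[0,0,0],1],[[0,0,0],[0,0,0],1]]'; python3 -m crank '[[[0,0,0],[-0.05,0,0],1],[[0,0,0],[0,0,0],1],[[0,0,0],[0,0,0],1]]'; python3 -m crank '[[[0,0,0],[-0.05,0,0],1],[[0,0,0],[0,0,0],1],[[0,0,0],[0,0,0],1]]'
```

```text
time_s: 29.3
tcp_pos: [0.4844, 0.2387, 0.0375]
eef_rot: [-180.0, -0.1, 166.0]
contact_force: [-5.9, -1.3, 7.4]
gripper_width: 0.0189
gripper_force: 45.0
time_s: 29.6
tcp_pos: [0.4845, 0.2387, 0.0375]
eef_rot: [-180.0, -0.1, 166.0]
contact_force: [-9.2, 0.3, 9.6]
gripper_width: 0.0193
gripper_force: 45.0
time_s: 29.9
tcp_pos: [0.4846, 0.2387, 0.0375]
eef_rot: [-180.0, -0.1, 166.0]
contact_force: [-12.2, 1.9, 10.5]
gripper_width: 0.0193
gripper_force: 45.0
```

Axial push is about 12 N, of which roughly 1.5 N is friction. I'll hold and check that it is steady and the geometry is right.

```bash
python3 -m crank '[[[0,0,0],[0,0,0],1],[[0,0,0],[0,0,0],1],[[0,0,0],[0,0,0],1],[[0,0,0],[0,0,0],1],[[0,0,0],[0,0,0],1]]'
python3 - <<'E'
from m import *
c=r.capture("scene");P,R,o=cloud(c)
a=np.deg2rad(-14);ex=np.array([np.cos(a),np.sin(a)]);ey=np.array([-np.sin(a),np.cos(a)]);H=np.array([.57,.2185])
q=P[...,:2]-H;X=q@ex*1e3+50;Y=q@ey*1e3;Z=P[...,2]*1e3
m=(X>0)&(X<30)&(abs(Y)<25)&(c["color"].max(2)<30)&(Z>64)&(Z<84)
k=m&(Y<13);print("spacer",m.sum(),"front x",np.median(X[k]).round(1),"tilt/yaw deg",np.rad2deg(np.linalg.lstsq(np.c_[Y[k],Z[k],np.ones(k.sum())],X[k],rcond=None)[0][:2]).round(1),"Y",np.percentile(Y[m],[2,98]).round(1))
p=(abs(X-50)<14)&(abs(Y)<14)&(Z>40)&(Z<90);print("pin top z",np.percentile(Z[p],97).round(1))
cv2.imwrite("pics/s7.png",cv2.resize(c["color"][195:300,320:440],None,fx=5,fy=5,interpolation=cv2.INTER_CUBIC)[:,:,::-1])
E
```

```text
time_s: 30.4
tcp_pos: [0.4846, 0.2387, 0.0375]
eef_rot: [-180.0, -0.1, 166.0]
contact_force: [-12.2, 1.8, 11.2]
gripper_width: 0.0189
gripper_force: 45.0
spacer 99 front x 24.1 tilt/yaw deg [-0.2 -1.6] Y [-13.7  15.8]
pin top z 65.6
```

View pics/s7.png

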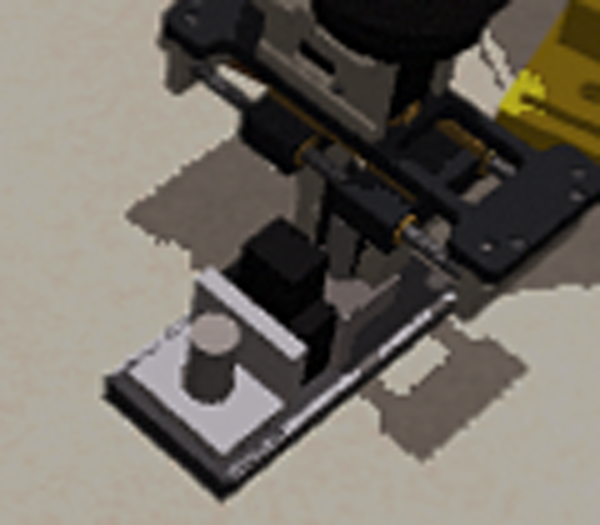

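The spacer is upright and pinched flush between the guide and the stop, the pin is home at (213,355), the fingers hold only the knob, and the force is steady. Handing in.

```bash
python3 -c "
from plant import r
print(r.close_job())"
```

```text
the job is handed in; nothing more can be done
None
```

I handed the job in at about 30 s (no verdict came back): the pin is home in the wide unit, the spacer is upright and pinched flush between guide and stop, and the gripper is still holding the guide knob with about 12 N of push, 10 N or so of it on the spacer.

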